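Fit the matching battery into a handset

TASK

Lift the battery pack that matches the stepped outline of the handset's open battery bay out of the parts bin and set it down flat in the bay, its narrow nose in the bay's narrow end. Then slide the steel catch fully home over the end of the battery. Leave the other two batteries in the bin and everything else on the bench where it is.

Things in the scene. Friction and masses are not known exactly. Their poses are not given: they have to be found in the camera images.
- battery: Battery to fit: black slab 20 mm thick, grey label, about 0.1 kg. Stepped outline 74 mm long: wide part 60 x 36 mm, then at the +x end a nose 14 mm long, 18 mm wide, brass contacts on top. Origin: centre of the underside of the 74 mm outline (the wide part's centre is at x = -7 mm); x towards the nose, y across, z up. Lies flat in the bin, in any of three places in a row.
- plain_battery: Wrong battery, same look but a plain rectangle 74 x 36 x 20 mm without a nose; lies in the bin. Origin centre of underside, x along the length.
- short_battery: Wrong battery, same look with the same nose but short: wide part 44 x 36 mm plus nose 14 x 18 mm, 58 mm in all, 20 mm thick; lies in the bin. Origin centre of underside, x towards the nose.
- bin: Open grey bin, fixed: outside 148 (x) x 278 (y) x 40 mm high, walls and floor 4 mm. Origin: centre of its underside, on the bench. The three batteries lie in a row along its y, about 85 mm apart, roughly along its x, noses to +x (within 0.2 rad). It stands left or right on the bench, the handset on the other side.
- handset: Grey handset, back up, 180 x 84 mm, clamped in a fixed aluminium jig plate 220 x 130 x 10 mm. Origin: centre of the plate's underside, on the bench; x along the handset, from the catch towards the bay's narrow end. Its back is flat, 30 mm above the bench. Four jig clamps beside it reach 31 mm. An antenna stub sticks out of its +x end.
- bay (a point): Centre of the bay's floor, 22 mm above the bench, 25 mm in +x from the handset's origin; axes as the handset's. The bay is 8 mm deep, the battery's outline plus 1.5 mm clearance all round, narrow end to +x; its rims slope outward 45 degrees over the top 3 mm. A seated battery's origin and axes coincide with this point; it stands 12 mm proud of the handset's back.
- catch_tab (a point): Top centre of the catch's upright steel tab, 62 mm above the bench: 12 mm thick (handset x), 24 mm wide (y); pinch or push it within 18 mm of its top. 14 to 18 mm below the top a tongue 14 mm wide reaches 40.5 mm in +x from the tab's centre, 2 mm above a seated battery; open, its tip is at least 2 mm short of the bay wall. Axes as the handset's.
- catch (a joint): Travel of the catch along handset +x, m: 0 drawn back (open), 0.020 fully home against its stop, its tongue then 12 mm over the battery's plain end. Starts between 0 and 0.004. Slides with about 1.5 N and stays where it is left; a battery that is not down in the bay blocks it.
- screwdriver: Bystander: black screwdriver, 160 mm long, lying along x between the bin and the handset. Origin at its middle, underside.
- flux_bottle: Bystander: white bottle, 48 mm across, 120 mm high. Origin centre of underside.
- tape_roll: Bystander: red roll of tape lying flat, 96 mm across, 20 mm high. Origin centre of underside.
- brush: Bystander: small brush, 170 mm long, lying down. Origin at its middle, underside.
- screw_dish: Bystander: small steel dish, 70 mm across, 22 mm high, near the robot. Origin centre of underside.
There are look-alikes about, which are no part of the job. Leave any orange look-alike of the plain_battery alone.

How it is judged:
By the outcome, as a careful person would: the job done as asked, in the order asked, and still so for the second after the job is handed in, with the robot touching nothing.
It also fails if it takes over 48 s, if anything falls off the work surface, if the arm or the gripper's body presses on something with over 40 N, if the wrist force passes 120 N, or if a joint passes its speed limit or range.

ROBOT

A 7-joint arm with a two-finger parallel gripper is mounted at the origin on the work surface. World frame = base frame: x ahead of the robot, y to its left, z up, the work surface at z = 0. Lengths are in m, angles in rad, forces in N, time in s.
With the tool pointing down it reaches from about 0.4 to 0.875 m from the base axis. Payload 6.5 kg.
Tool frame: the origin (TCP) lies at the very end of the fingers, on their centre line; the grasp point (between the pads) lies behind it (env.grip_depth is the z of the grasp point in the tool frame, in m); z points along the fingers, y is the line along which they close (so a half turn about z gives the same grasp; the last joint's range is limited). The gripper opens to 88 mm and grips with 3 to 60 N. Pads are 18 mm wide; open, the fingers measure 123 mm over their backs; the gripper's body (75 mm by 187 mm) begins 45 mm behind the grasp point.
Start: joints at [1.081, 0.536, -0.004, 1.538, 0.003, 1.067, -0.071], TCP at [0.267, -0.592, 0.239] pointing down, gripper open.
Joint ranges: [-2.7, 2.7], [-0.37, 2.16], [-1.27, 1.26], [0.24, 2.4], [-1.31, 4.45], [0.19, 1.91], [-2.76, 2.76]. Speed limits (rad/s): [2.39, 2.39, 3.14, 3.14, 3.14, 3.14, 3.14].

INTERFACE

Orientations are given as a rotation vector (axis times angle).
In Python, from workcell import env gives the robot as it stands.
- The arm moves only by the tool play_rows, never from a script. Its arguments are lists of equal length, an entry for each row: "translation": the shift along the world's x, y, z in cm, a list of three; "spin": the turn about the world's z in degrees. In form: {"translation": [[tx, ty, tz], ...], "spin": [spin, ...]}. A call has 1 to 20 rows; each row shifts and turns the commanded pose from where the row before left it; what a row does not reach is not made up. A row lasts 1/8 s, in which the tool goes at most 62.5 mm and 10.7 degrees, less where a joint would pass 70% of its speed; a pose out of reach is approached as far as the arm can. A call is refused whole if a number of a shift passes 6.25 or a number of a turn 10.7, either way. A call with a gripper value outside its range is refused whole. "claw" is the opening, from 0 (shut) to 1 (fully open), set as the call begins (left out, the last holds). The fingers move at their own pace and stop on an object; the grip force is fixed at half the most. Time passes only in rows, so rows that do not move let the fingers close. It gives the time, the measured TCP pose, the force, the opening and the grip force at its end, in the units of the state.
- env.get_obs(): the state, without advancing time (a new reading comes with each control period).
- env.read_camera(name): name is "scene" or "top" or "wrist"; returns a dict with "frame" (384x512x3 uint8, red, green, blue), "vfov" (degrees; the focal length in pixels is half the picture's height over the tangent of half this angle, whatever the lens; pixels are square), "cx", "cy" (the principal point, pixels), "position" and "attitude" of the camera in the world. Camera axes: x right, y down, z forward; pixel columns grow to the right and rows downward; lengths in m; the calibration is good to about 2 mm. A picture is of the moment at which its call begins. There is no depth.
- env.sign_off(): hands the job in; it is judged then, once.
The state is a dict: "t": time; "qpos": joint angles; "joint_vel": joint speeds; "joint_torque": joint torques, N m; "tcp_pos": TCP position; "tool_rot": TCP orientation; "wrist_force": force on the tool from outside, world axes, zero at the start; "ft_torque": the same for the moment, N m; "gripper_width": finger opening in m; "finger_force": force on a finger pad.
Only numpy, scipy, OpenCV 4.12 (cv2) and the standard library are available. Lean on these libraries where they do the work, as an engineer would, in place of code of your own. Each camera call takes 0.05 s, during which the arm holds its last target. There are 200 camera calls.

## Working session

There is one attempt and no reset: what is moved stays moved. The work goes in short steps, Python scripts to look and compute and a tool call to move; the robot and the scene stay as the last step left them, time stands still between calls to the robot, and variables do not carry over. Pictures are saved under pics/ and viewed, at most 10 in all, crops included, and the job is handed in when it is done.

Besides the shell and the picture viewer there is one more tool, called in YAML: its name, and indented under it one key for each argument. play_rows: Moves the arm, as the interface text tells. Its arguments: {"type":"object","properties":{"translation":{"type":"array","items":{"type":"array","items":{"type":"number"}}},"spin":{"type":"array","items":{"type":"number"}},"claw":{"type":"number"}},"required":["translation","spin"]}

```bash
mkdir -p pics
cat > h.py <<'E'
import numpy as np, cv2
from scipy.spatial.transform import Rotation as R
from workcell import env
def cam(n):
    c=env.read_camera(n); c['f']=192/np.tan(np.radians(c['vfov'])/2)
    a=np.array(c['attitude'],float); c['R']=a if a.shape==(3,3) else R.from_rotvec(a).as_matrix()
    c['p']=np.array(c['position']); return c
def ray(c,uv):
    d=np.array([(uv[0]-c['cx'])/c['f'],(uv[1]-c['cy'])/c['f'],1]); return c['R']@d
def onz(c,uv,z):
    d=ray(c,uv); return c['p']+d*(z-c['p'][2])/d[2]
def proj(c,P):
    q=c['R'].T@(np.array(P)-c['p']); return np.array([c['cx']+c['f']*q[0]/q[2],c['cy']+c['f']*q[1]/q[2]])
def tri(c1,u1,c2,u2):
    d1,d2=ray(c1,u1),ray(c2,u2); A=np.stack([d1,-d2],1)
    s=np.linalg.lstsq(A,c2['p']-c1['p'],rcond=None)[0]
    a,b=c1['p']+s[0]*d1,c2['p']+s[1]*d2; return (a+b)/2,np.linalg.norm(a-b)
def save(c,n): cv2.imwrite('pics/'+n,c['frame'][:,:,::-1])
E
python3 - <<'E'
from h import *
print({k:env.get_obs()[k] for k in ('t','tcp_pos','tool_rot','gripper_width','wrist_force')}, env.grip_depth)
for n in ('top','scene'):
    c=cam(n); save(c,n+'0.png'); print(n,c['attitude'],c['p'],c['vfov'],c['f'],c['cx'],c['cy'])
    import pickle; pickle.dump(c,open(n+'0.pkl','wb'))
E
```

```text
{'t': 0.0, 'tcp_pos': array([ 0.26698249, -0.59195716,  0.2378249 ]), 'tool_rot': array([-3.06966449e+00, -6.60422502e-01,  8.45862838e-04]), 'gripper_width': 0.08811946225410594, 'wrist_force': array([ 0.28412834, -0.31061685, -0.44431117])} -0.0187
top [-2.15835527  2.1905681  -0.08762062] [0.47569166 0.06567771 1.33780109] 50.00225780578696 411.7241490129902 259.3241702860351 189.97045419394416
scene [-1.07407266 -2.61932974  0.75471537] [0.9880258  0.50646811 1.01380256] 51.008522499984494 402.4593376017064 251.1677687009762 194.61166369253462
```

View pics/top0.png

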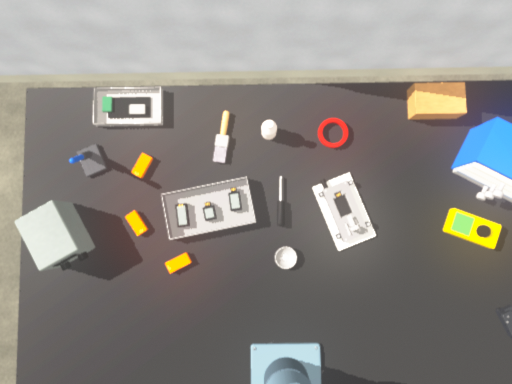

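View pics/scene0.png

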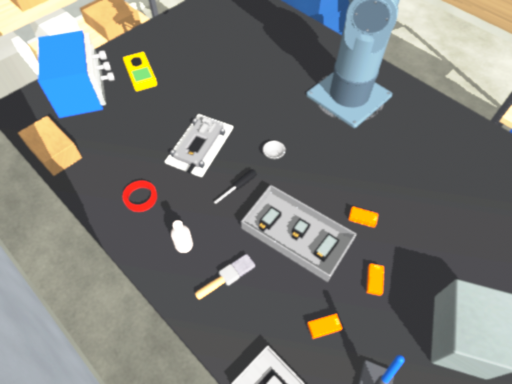

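Top view: robot at the bottom and bin at the left, around (209,208). Batteries are at (182,215), (209,212) and (235,200). The handset is at (344,211), with its catch near (357,228) and the bay at (343,204). The orange decoys at (142,165), (136,223) and (178,263) are outside the bin. Next is an enlarged crop of the three candidates and the handset.

Run:
```python
from h import *
t=cv2.imread('pics/top0.png'); s=cv2.imread('pics/scene0.png')
r=lambda im,x,y,w,h,W,H: cv2.resize(im[y:y+h,x:x+w],(W,H),interpolation=cv2.INTER_CUBIC)
a=r(t,160,172,100,74,400,296); b=r(t,304,168,80,84,400,296*1) 
b=cv2.resize(t[170:254,300:413],(400,296),interpolation=cv2.INTER_CUBIC)
c=r(s,236,182,124,92,400,296); d=r(s,160,108,80,59,400,296)
cv2.imwrite('pics/crop0.png',np.vstack([np.hstack([a,b]),np.hstack([c,d])]))
```

```text
(no output)
```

View pics/crop0.png

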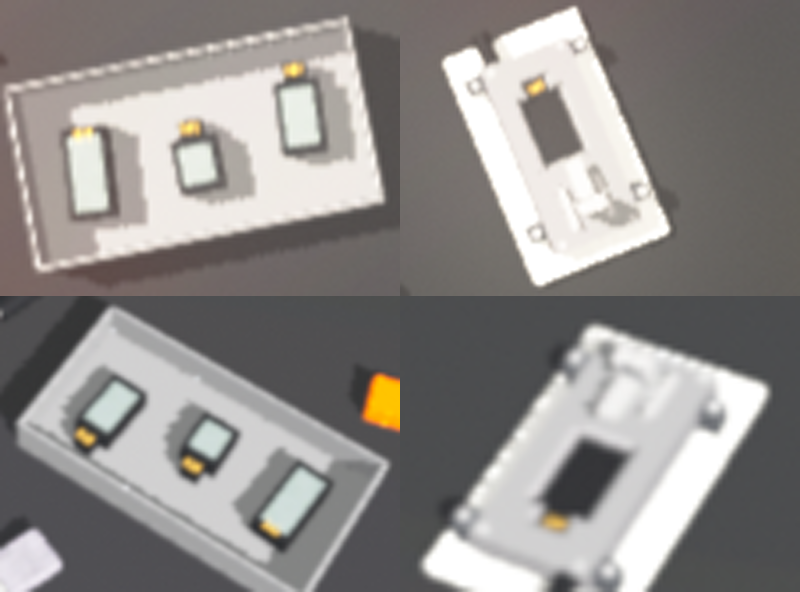

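Candidates: (182,215) is a full-width plain rectangle, (209,212) has a nose but is short, and (235,200) is long with a narrow nose. The right one, (235,200), matches the bay outline. Next: rough positions, with heights from two views.

Run:
```python
from h import *
import pickle
T=pickle.load(open('top0.pkl','rb'));S=pickle.load(open('scene0.pkl','rb'))
t=lambda x,y:(160+x/4-.4,172+y/4-.4); b=lambda x,y:(300+x*113/400-.4,170+y*84/296-.4)
s=lambda x,y:(236+x*.31-.4,182+y*92/296-.4); d=lambda x,y:(160+x*.2-.4,108+y*59/296-.4)
print('bat brass',tri(T,t(292,70),S,s(86,436-296)))
print('bat label',tri(T,t(300,117),S,s(112,406-296)))
print('label z.024',onz(T,t(300,117),.024),'brass',onz(T,t(292,70),.024))
print('bay brass',tri(T,b(537-400,87),S,d(555-400,521-296)))
print('bay dark wide c',tri(T,b(552-400,125),S,d(585-400,476-296)))
```

```text
bat brass (array([0.59524075, 0.15679333, 0.01985419]), np.float64(0.004093429413190301))
bat label (array([0.55722851, 0.15104273, 0.01796154]), np.float64(0.003522253166947423))
label z.024 [0.55571273 0.15198172 0.024     ] brass [0.59351899 0.15804033 0.024     ]
bay brass (array([ 0.57272516, -0.18128658,  0.01899445]), np.float64(0.0016546419171358385))
bay dark wide c (array([ 0.53768947, -0.19297453,  0.02276052]), np.float64(0.0015216844545678013))
```

play_rows:
  translation:
    - [3,5.4,0.3]
    - [3,5.4,0.3]
    - [3,5.4,0.3]
    - [3,5.4,0.3]
    - [3,5.4,0.3]
    - [3,5.4,0.3]
    - [3,5.4,0.3]
    - [0,0,0]
    - [0,0,0]
  spin: [0,0,0,0,0,0,0,0,0]
  claw: 1

```text
t: 1.23
tcp_pos: [0.4768, -0.215, 0.2594]
tool_rot: [3.071, 0.661, -0.002]
wrist_force: [-0.3, -0.9, -0.3]
gripper_width: 0.0881
finger_force: 0.0
```

Run:
```python
from h import *
import pickle
o=env.get_obs(); print(o['t'],o['tcp_pos'],o['tool_rot'],o['joint_vel'].max())
c=cam('wrist'); save(c,'w1.png'); pickle.dump(c,open('w1.pkl','wb'))
print(c['p'],c['R'],c['f'],c['cx'],c['cy'])
print(proj(c,[.538,-.193,.03]),proj(c,[.573,-.181,.03]))
```

```text
1.225 [ 0.47675013 -0.21498181  0.25939251] [ 3.07120486e+00  6.60746350e-01 -1.70763938e-03] 0.02768734885560824
[ 0.54589145 -0.18366623  0.40494541] [[ 4.11446749e-01 -8.71501857e-01 -2.66825947e-01]
 [-9.11433675e-01 -3.93266362e-01 -1.20955467e-01]
 [ 4.79244839e-04  2.92960887e-01 -9.56124306e-01]] 281.9737424053765 252.6845074738816 186.86567010442297
[256.64484898 109.46259689] [259.54943203  78.78253458]
```

View pics/w1.png

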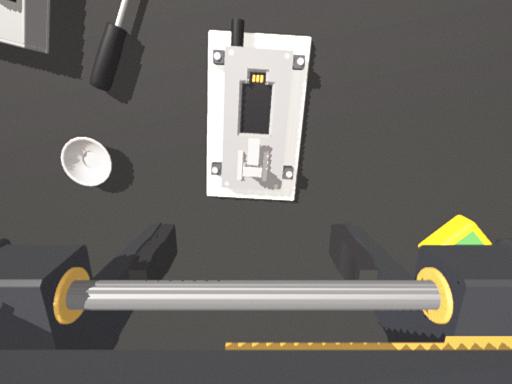

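The wrist view shows the handset's bay at (257,108), brass contacts at (258,78), the catch crossbar around (252,172) and the antenna at (237,32). A second view from lower down gives the stereo pair.

play_rows:
  translation:
    - [1,0.3,-4]
    - [1,0.3,-4]
    - [1,0.4,-4]
    - [0,0,0]
    - [0,0,0]
  spin: [0,0,0,0,0]

```text
t: 1.9
tcp_pos: [0.5072, -0.206, 0.1409]
tool_rot: [3.071, 0.658, 0.001]
wrist_force: [0.6, -0.1, 0.5]
gripper_width: 0.0882
finger_force: 0.0
```

Run:
```python
from h import *
import pickle
c=cam('wrist'); pickle.dump(c,open('w2.pkl','wb')); save(c,'w2raw.png')
print(proj(c,[.538,-.193,.03]))
im=c['frame'][20:320,60:460,::-1]
cv2.imwrite('pics/w2.png',cv2.resize(im,(800,600),interpolation=cv2.INTER_CUBIC))
```

```text
[253.37453911 149.2257327 ]
```

View pics/w2.png

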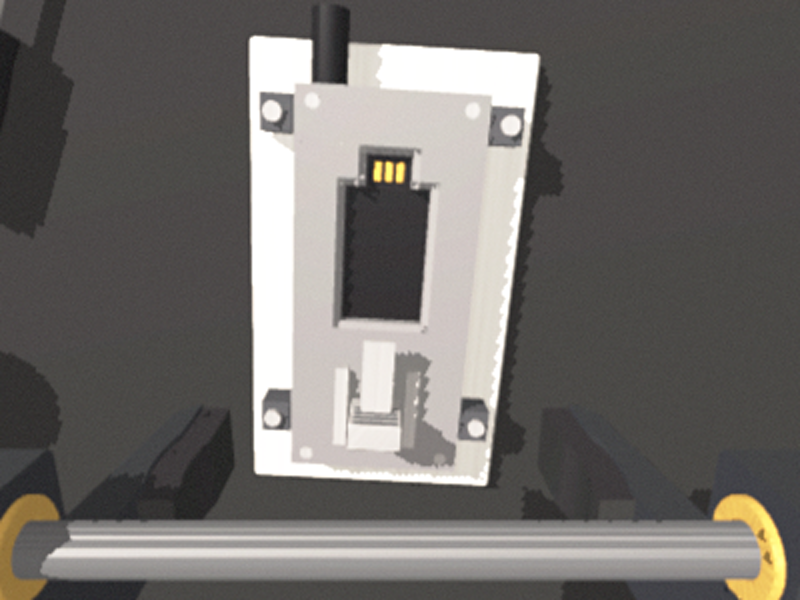

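This close view shows the bay's rim corners at crop pixels (333,327), (427,331), (337,180) and (438,184), with the nose end at (360,149) to (422,152). The catch tab top is at about (375,430) and the tongue tip at (378,342). The catch is open. Next: measure by masks across both views.

```bash
cat > bay.py <<'E'
from h import *
import pickle
W1=pickle.load(open('w1.pkl','rb'));W2=pickle.load(open('w2.pkl','rb'))
k=lambda x,y:np.array([60+(x+.5)/2-.5,20+(y+.5)/2-.5])
print('rim z=.03'); P=[onz(W2,k(*q),.03)[:2] for q in [(333,327),(427,331),(438,184),(337,180),(360,149),(422,152)]]
L=lambda a,b:round(1000*np.linalg.norm(P[a]-P[b]),1)
print('w',L(0,1),L(2,3),'len',L(1,2),L(0,3),'nose',L(4,5)); 
m0,m1=(P[0]+P[1])/2,(P[4]+P[5])/2; v=m1-m0; print('end mids',m0,m1,'L',np.linalg.norm(v),'yaw',np.degrees(np.arctan2(v[1],v[0])),'bay c',(m0+m1)/2)
S=[onz(W2,k(*q),.03)[:2] for q in [(312,100),(473,110),(306,452),(439,459)]]
print('screws',np.round(S,4)); 
for a,b in((2,0),(3,1)): d=S[a]-S[b]; d=S[b]-S[a]; print('yaw',np.degrees(np.arctan2(d[1],d[0])),np.linalg.norm(d))
def floor(c,seed):
    g=cv2.resize(c['frame'],None,fx=4,fy=4,interpolation=cv2.INTER_CUBIC).max(2)
    n,l,st,ce=cv2.connectedComponentsWithStats((g<85).astype(np.uint8))
    m=(l==l[int(seed[1]*4),int(seed[0]*4)]).astype(np.uint8)
    m=cv2.morphologyEx(m,cv2.MORPH_OPEN,np.ones((25,25)))
    C=max(cv2.findContours(m,0,2)[0],key=cv2.contourArea)[:,0]
    s,d=C.sum(1),C[:,0]-C[:,1]
    return [(C[i]+.5)/4-.5 for i in (s.argmin(),d.argmax(),s.argmax(),d.argmin())],m.sum()/16
a,na=floor(W1,(257,108)); b,nb=floor(W2,k(385,250)); print(na,nb,np.round(b,1))
for u,v in zip(a,b): print('tri',tri(W1,u,W2,v), 'z22',onz(W2,v,.022))
E
python3 bay.py
```

```text
rim z=.03
w 44.6 44.4 len 67.6 67.3 nose 26.9
end mids [ 0.50617428 -0.20358191] [ 0.58164333 -0.1751522 ] L 0.08064630372579136 yaw 20.641738552986553 bay c [ 0.5439088  -0.18936706]
screws [[ 0.5864 -0.1364]
 [ 0.6108 -0.2001]
 [ 0.4313 -0.1958]
 [ 0.4553 -0.2591]]
yaw 20.948758901402517 0.16610880964354782
yaw 20.785550628592695 0.16626047330715038
1366.1875 2669.4375 [[232.6 113.4]
 [273.6 115.1]
 [268.9 179.1]
 [230.4 177.9]]
tri (array([ 0.5591607 , -0.16332014,  0.02528387]), np.float64(0.00045140092663492533)) z22 [ 0.55892733 -0.16294899  0.022     ]
tri (array([ 0.57242199, -0.19716181,  0.02066455]), np.float64(0.0012966216671458216)) z22 [ 0.57279242 -0.19759134  0.022     ]
tri (array([ 0.51675267, -0.2187473 ,  0.02423532]), np.float64(0.00042398657670730155)) z22 [ 0.51634233 -0.21931408  0.022     ]
tri (array([ 0.5035747 , -0.18477825,  0.02677757]), np.float64(0.0006041101428040614)) z22 [ 0.50217773 -0.18466215  0.022     ]
```

The bay checks out three ways (rim, floor, screws): centre ≈ (0.544, -0.189), yaw ≈ 20.8°, floor z ≈ 0.024 by triangulation, widths 44.5 mm against 45 mm expected. On to the bin for two views there.

play_rows:
  translation:
    - [0.3,5.9,1]
    - [0.3,5.9,1]
    - [0.3,5.9,1]
    - [0.3,5.9,1]
    - [0.2,5.8,1]
    - [0.2,5.8,1]
    - [0,0,0]
    - [0,0,0]
  spin: [-2.5,-2.5,-2.5,-2.5,-2.5,-2.5,0,0]

```text
t: 2.95
tcp_pos: [0.5238, 0.1465, 0.201]
tool_rot: [3.131, 0.254, 0.003]
wrist_force: [0.4, -0.5, -0.1]
gripper_width: 0.0885
finger_force: 0.0
```

Run:
```python
from h import *
import pickle
c=cam('wrist'); pickle.dump(c,open('w3.pkl','wb'))
```

play_rows:
  translation:
    - [0,0,-3]
    - [0,0,-3]
    - [0,0,0]
    - [0,0,0]
  spin: [0,0,0,0]

```text
t: 3.5
tcp_pos: [0.5241, 0.1466, 0.1408]
tool_rot: [3.131, 0.252, 0.002]
wrist_force: [-0.0, -0.6, -0.4]
gripper_width: 0.088
finger_force: 0.0
```

Run:
```python
from h import *
import pickle
c=cam('wrist'); pickle.dump(c,open('w4.pkl','wb'))
b=pickle.load(open('w3.pkl','rb'))
f=lambda c:cv2.resize(c['frame'][20:320,56:456,::-1],(800,600),interpolation=cv2.INTER_CUBIC)
x=np.hstack([f(b)[:,200:600],f(c)[:,200:600]]); cv2.imwrite('pics/w34.png',x)
print(env.get_obs()['tcp_pos'],proj(c,[.563,.153,.024]))
```

```text
[0.52433223 0.14698616 0.14107652] [252.5847489  141.83809652]
```

View pics/w34.png

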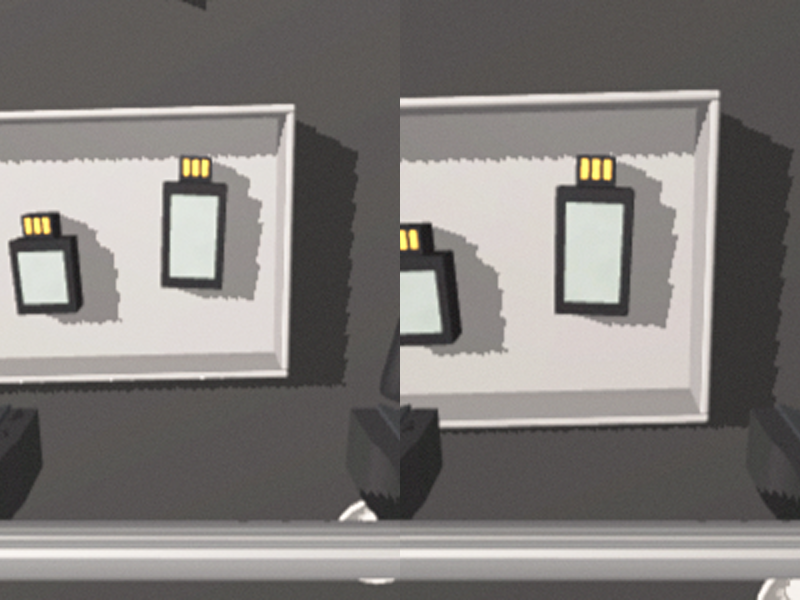

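Both views show the target: wide part plus narrow nose at (595,170) to (593,315) in the right panel. The short one is at (420,290). Next: measure it.

```bash
cat > bat.py <<'E'
from h import *
import pickle
A=pickle.load(open('w3.pkl','rb'));B=pickle.load(open('w4.pkl','rb'))
def dark(c,seed):
    g=cv2.resize(c['frame'],None,fx=4,fy=4,interpolation=cv2.INTER_CUBIC)
    lab=cv2.cvtColor(g,cv2.COLOR_RGB2HSV)
    n,l,st,ce=cv2.connectedComponentsWithStats((g.max(2)<75).astype(np.uint8))
    i=l[int(seed[1]*4),int(seed[0]*4)]; m=(l==i).astype(np.uint8)
    C=max(cv2.findContours(m,0,2)[0],key=cv2.contourArea)
    f=np.zeros_like(m); cv2.drawContours(f,[C],-1,1,-1)
    inner=f&(g.max(2)>120)   # label and brass
    n,l,st,ce=cv2.connectedComponentsWithStats(cv2.erode(inner,np.ones((5,5))))
    j=1+st[1:,4].argmax(); L=max(cv2.findContours((l==j).astype(np.uint8),0,2)[0],key=cv2.contourArea)
    f=cv2.morphologyEx(f,cv2.MORPH_OPEN,np.ones((9,9)))
    w=cv2.morphologyEx(f,cv2.MORPH_OPEN,np.ones((int(200*1),int(200*1)))) if 0 else f
    C=max(cv2.findContours(f,0,2)[0],key=cv2.contourArea)
    q=lambda p:(np.array(p)+.5)/4-.5
    return q(C[:,0]),q(cv2.boxPoints(cv2.minAreaRect(L))),q(ce[j])
k=lambda x,y:(56+(x-200)/2.,20+y/2.); k3=lambda x,y:(56+(x+200)/2.,20+y/2.)
C3,b3,l3=dark(A,k3(166,230)); C4,b4,l4=dark(B,k(560,250))
print('label tri',tri(A,l3,B,l4))
o=lambda b:b[np.argsort(np.arctan2(*(b-b.mean(0)).T))]
for u,v in zip(o(b3),o(b4)): print(np.round(tri(A,u,B,v)[0],4))
for c,C in((A,C3),(B,C4)):
    X=np.array([onz(c,p,.024)[:2] for p in C]); 
    r=cv2.minAreaRect((X*1000).astype(np.float32)); print('outline rect',r)
    bx=cv2.boxPoints(r)/1000; print(np.round(bx,4))
X=np.array([onz(B,p,.024)[:2] for p in o(b4)]); print('label corners',np.round(X,4),X.mean(0), onz(A,l3,.024),onz(B,l4,.024))
r=cv2.minAreaRect((X*1000).astype(np.float32)); print(r)
h=[onz(B,k(*q),.024)[:2] for q in [(555,187),(634,187),(630,308),(555,306),(577,156),(616,156)]]; print(np.round(h,4))
E
python3 bat.py
```

```text
label tri (array([0.5588752 , 0.15274175, 0.02036188]), np.float64(7.578209172002897e-05))
[0.5804 0.1681 0.0313]
[0.5338 0.1634 0.0221]
[0.5364 0.1364 0.0196]
[0.5822 0.1419 0.008 ]
outline rect ((560.3906860351562, 152.4943084716797), (61.38592529296875, 34.073116302490234), 7.148138999938965)
[[0.5278 0.1656]
 [0.5321 0.1318]
 [0.593  0.1394]
 [0.5887 0.1732]]
outline rect ((560.4758911132812, 152.6231231689453), (62.179779052734375, 34.46535110473633), 7.323704719543457)
[[0.5274 0.1658]
 [0.5318 0.1316]
 [0.5935 0.1395]
 [0.5891 0.1737]]
label corners [[0.5799 0.1683]
 [0.5342 0.1633]
 [0.5375 0.1366]
 [0.5831 0.143 ]] [0.55868312 0.15279418] [0.55931882 0.15277358 0.024     ] [0.55941358 0.15286244 0.024     ]
((558.6969604492188, 152.78305053710938), (46.011260986328125, 26.878183364868164), 7.08981990814209)
[[0.5854 0.1741]
 [0.5911 0.1389]
 [0.5355 0.1306]
 [0.5307 0.1663]
 [0.6002 0.1663]
 [0.6029 0.1492]]
```

Run:
```python
from h import *
import pickle
B=pickle.load(open('w4.pkl','rb'))
k=lambda x,y:(56+(x-200)/2.,20+y/2.)
ax=np.array([np.cos(np.radians(7.6)),np.sin(np.radians(7.6))]); nrm=np.array([-ax[1],ax[0]]); c=np.array([.559,.1527])
for q,z in [((709,200),.04),((706,300),.04),((702,400),.04),((692,386),.004),((695,160),.004)]:
    p=onz(B,k(*q),z)[:2]; print(np.round(p,4),np.round(((p-c)@ax,(p-c)@nrm),4))
```

```text
[0.5914 0.1076] [ 0.0261 -0.049 ]
[0.5484 0.0994] [-0.0176 -0.0515]
[0.5005 0.0907] [-0.0662 -0.0538]
[0.4933 0.0878] [-0.0737 -0.0557]
[0.6075 0.1108] [ 0.0425 -0.0479]
```

play_rows:
  translation:
    - [1.7,0.3,-3]
    - [1.8,0.3,-3]
    - [0,0,-2]
    - [0,0,0]
    - [0,0,0]
    - [0,0,0]
  spin: [-0.8,-0.8,0,0,0,0]
  claw: 0.54

```text
t: 4.3
tcp_pos: [0.5588, 0.1537, 0.061]
tool_rot: [-3.134, -0.211, -0.003]
wrist_force: [0.3, -0.5, 0.7]
gripper_width: 0.0475
finger_force: 0.0
```

play_rows:
  translation:
    - [0,-0.1,-2]
    - [0,0,-1.7]
    - [0,0,-1]
    - [0,0,0]
    - [0,0,0]
  spin: [0,0,0,0,0]

```text
t: 4.92
tcp_pos: [0.5585, 0.1526, 0.0128]
tool_rot: [-3.134, -0.211, -0.0]
wrist_force: [0.5, -0.4, 0.3]
gripper_width: 0.0477
finger_force: 0.0
```

play_rows:
  translation:
    - [0,0,0]
    - [0,0,0]
    - [0,0,0]
    - [0,0,0]
    - [0,0,0]
    - [0,0,0]
  spin: [0,0,0,0,0,0]
  claw: 0

```text
t: 5.68
tcp_pos: [0.5587, 0.1526, 0.0132]
tool_rot: [-3.134, -0.211, -0.001]
wrist_force: [-0.4, -0.8, 4.9]
gripper_width: 0.0356
finger_force: 30.0
```

play_rows:
  translation:
    - [0,0,1]
    - [0,0,3]
    - [0,0,3]
    - [0,0,2]
    - [-0.3,-4,0]
    - [-0.3,-4.9,0]
    - [-0.3,-4.9,0]
    - [-0.3,-4.9,0]
    - [-0.3,-4.9,0]
    - [-0.3,-4.9,0]
    - [-0.3,-4.9,0]
    - [0,-1,0]
    - [0,0,0]
    - [0,0,0]
  spin: [0,0,0,0,1.8,1.9,1.9,1.9,1.9,1.9,1.8,0,0,0]

```text
t: 7.42
tcp_pos: [0.5376, -0.1892, 0.1027]
tool_rot: [-3.088, -0.57, -0.0]
wrist_force: [0.9, 0.4, -0.9]
gripper_width: 0.0353
finger_force: 30.0
```

Run:
```python
from h import *
import pickle
o=env.get_obs(); r=R.from_rotvec(o['tool_rot']).as_matrix(); print(o['tcp_pos'],np.degrees(np.arctan2(r[1,0],r[0,0])),o['wrist_force'],o['gripper_width'])
c=cam('wrist'); pickle.dump(c,open('w5.pkl','wb'))
cv2.imwrite('pics/w5.png',cv2.resize(c['frame'][20:320,56:456,::-1],(800,600),interpolation=cv2.INTER_CUBIC))
ax=r[:2,0]; P=o['tcp_pos'].copy(); P[2]+=.0108
for d in (44,30,-30): q=P.copy(); q[:2]+=ax*d/1000; print(d,(proj(c,q)-[56,20])*2)
```

```text
[ 0.53756464 -0.18920327  0.10272239] 20.92849271265006 [ 0.90717467  0.40006323 -0.89295828] 0.03531134503590061
44 [393.5332429  296.99520013]
30 [393.51610948 351.10481511]
-30 [393.45259263 551.69948523]
```

View pics/w5.png

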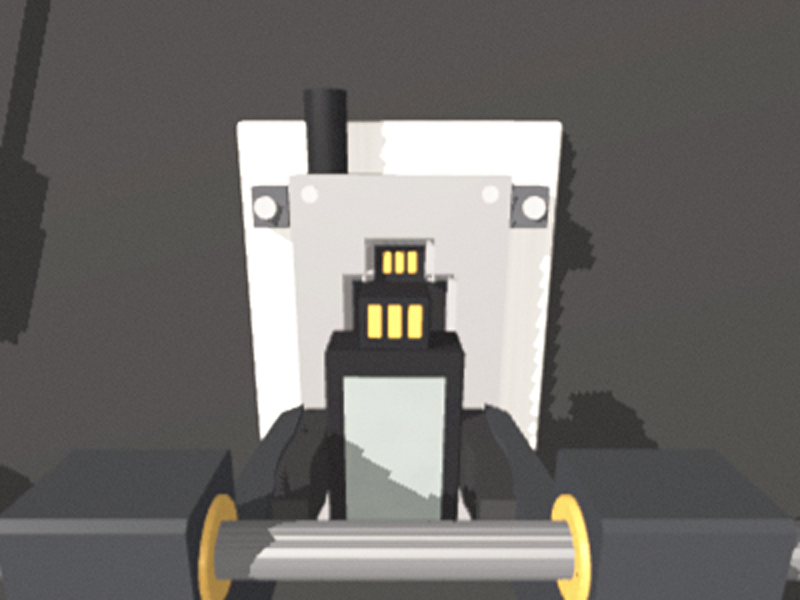

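The battery is held level where predicted: nose end at crop row ~297, shoulder ~350, column 395. The bay's centreline is at column 400, so it needs about 2.2 mm to the right, matching the −2.3 mm in y still to go.

play_rows:
  translation:
    - [0,-0.2,-2]
    - [0,0,-2]
    - [0,0,-1.5]
    - [0,0,-0.6]
    - [0,0,0]
    - [0,0,0]
    - [0,0,0]
  spin: [0,0,0,0,0,0,0]

```text
t: 8.35
tcp_pos: [0.5377, -0.1937, 0.0423]
tool_rot: [3.09, 0.566, 0.002]
wrist_force: [0.4, -0.0, -1.5]
gripper_width: 0.0358
finger_force: 30.0
```

Run:
```python
from h import *
import pickle
o=env.get_obs(); print(o['tcp_pos'],o['wrist_force'])
c=cam('wrist'); pickle.dump(c,open('w6.pkl','wb'))
cv2.imwrite('pics/w6.png',cv2.resize(c['frame'][60:285,150:350,::-1],(711,800))[:600])
```

```text
[ 0.53773226 -0.19368482  0.04230437] [ 0.35339384 -0.02891959 -1.52007268]
```

View pics/w6.png

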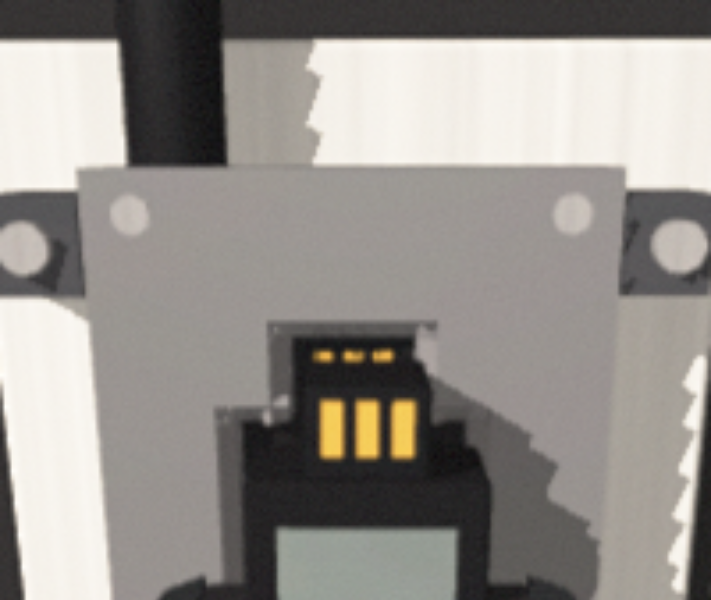

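The battery sits about 2 mm too far right of the bay: battery brass at column 367, bay contacts and rim centre at 353. The y reading confirms it (−0.1937, target −0.1915). Next: compute the correction.

Run:
```python
from h import *
import pickle
c=pickle.load(open('w6.pkl','rb')); k=lambda x,y:(150+(x+.5)/3.555-.5,60+(y+.5)/3.555-.5)
o=np.array([.5377,-.1937]); a=np.radians(20.8); ax=np.array([np.cos(a),np.sin(a)]); n=np.array([-ax[1],ax[0]])
f=lambda q,z:np.round(1000*np.array([(onz(c,k(*q),z)[:2]-o)@ax,(onz(c,k(*q),z)[:2]-o)@n]),1)
zt=.0423+.0108
print('rim nose L,R',f((268,322),.03),f((437,322),.03),'rim shoulder',f((217,410),.03))
print('rim screws',f((130,215),.03),f((572,214),.03),'handset end L,R',f((78,168),.03),f((625,168),.03))
print('bat nose end L,R',f((308,378),zt),f((430,378),zt),'shoulder',f((246,478),zt),f((490,478),zt),'brass mid',f((367,430),zt))
```

```text
rim nose L,R [49.2 15.6] [ 49.2 -11.2] rim shoulder [34.8 24.3]
rim screws [65.7 36.3] [ 65.8 -31.6] handset end L,R [72.7 43.8] [ 72.6 -39.2]
bat nose end L,R [45.3  8.1] [45.3 -8.7] shoulder [30.8 17.1] [ 30.8 -17.5] brass mid [37.9 -0. ]
```

play_rows:
  translation:
    - [-0.1,0.22,0]
    - [0,0,0]
    - [0,0,-0.2]
    - [0,0,-0.2]
    - [0,0,-0.2]
    - [0,0,0]
    - [0,0,0]
  spin: [0,0,0,0,0,0,0]

```text
t: 9.28
tcp_pos: [0.5363, -0.1913, 0.0357]
tool_rot: [-3.09, -0.567, 0.0]
wrist_force: [0.3, -0.1, -1.0]
gripper_width: 0.0354
finger_force: 30.0
```

play_rows:
  translation:
    - [0,0,-0.15]
    - [0,0,-0.15]
    - [0,0,-0.1]
    - [0,0,0]
    - [0,0,0]
  spin: [0,0,0,0,0]

```text
t: 9.9
tcp_pos: [0.5363, -0.1913, 0.0317]
tool_rot: [3.09, 0.567, -0.0]
wrist_force: [-0.1, 0.8, -2.2]
gripper_width: 0.0355
finger_force: 30.0
```

play_rows:
  translation:
    - [0,0,0]
    - [0,0,0]
    - [0,0,0]
    - [0,0,0]
    - [0,0,0]
  spin: [0,0,0,0,0]
  claw: 0.5

```text
t: 10.52
tcp_pos: [0.5363, -0.1913, 0.0317]
tool_rot: [3.09, 0.567, -0.0]
wrist_force: [-0.9, -0.1, -0.0]
gripper_width: 0.0442
finger_force: 0.0
```

play_rows:
  translation:
    - [0,0,1]
    - [0,0,3]
    - [-1.5,-0.6,3]
    - [-2,-0.7,3]
    - [0,0,1]
    - [0,0,0]
    - [0,0,0]
    - [0,0,0]
  spin: [0,0,0,0,0,0,0,0]

```text
t: 11.52
tcp_pos: [0.5012, -0.2037, 0.1407]
tool_rot: [-3.089, -0.568, 0.002]
wrist_force: [0.1, 0.3, 0.0]
gripper_width: 0.0444
finger_force: 0.0
```

Run:
```python
from h import *
import pickle
o=env.get_obs(); print(o['tcp_pos'],o['wrist_force'],o['gripper_width'])
c=cam('wrist'); pickle.dump(c,open('w7.pkl','wb'))
cv2.imwrite('pics/w7.png',cv2.resize(c['frame'][50:275,100:400,::-1],(800,600),interpolation=cv2.INTER_CUBIC))
```

```text
[ 0.5012119  -0.20367493  0.14071157] [0.11824379 0.31912342 0.0308651 ] 0.044365239656721435
```

View pics/w7.png

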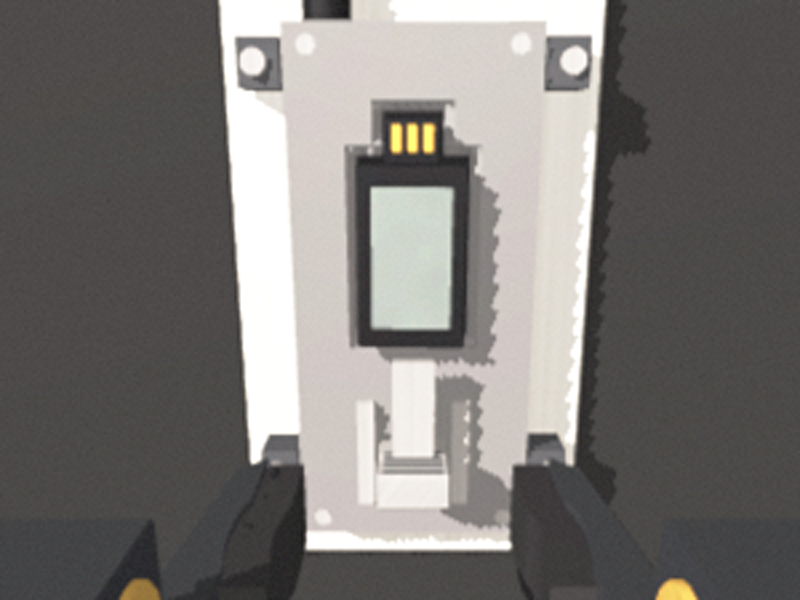

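The battery is seated squarely in the bay, nose to the narrow end (brass at (412,137), body 357–468). The tongue tip at (413,360) is just short of the battery, and the tab's top face is centred at ~(412,490). Next: locate the tab from two views.

Run:
```python
from h import *
import pickle
A=pickle.load(open('w1.pkl','rb'));B=pickle.load(open('w2.pkl','rb'));C=pickle.load(open('w7.pkl','rb'))
T=pickle.load(open('top0.pkl','rb'))
k7=lambda x,y:(100+(x+.5)/2.6667-.5,50+(y+.5)/2.6667-.5); k2=lambda x,y:(60+(x+.5)/2-.5,20+(y+.5)/2-.5)
p7=k7(412,490); p2=k2(374.5,437)
# tab top face in w1: brightest pixels rows below tongue
g=A['frame'][155:190,235:270].min(2).astype(int); print(g[5:30:1,3:34:2])
print('z62',onz(C,p7,.062),onz(B,p2,.062),'tri w1',tri(A,(252.5,172.5),C,p7))
bay=np.array([.5376,-.1915])+7e-3*np.array([.935,.355]); a=np.radians(20.8); ax=np.array([np.cos(a),np.sin(a)]); n=np.array([-ax[1],ax[0]])
d=onz(C,p7,.062)[:2]-bay; print('rel bay',d@ax,d@n)
b=C; 
for z,q in((.048,(413,360)),(.042,(412,346)),(.042,(412,113))): d=onz(C,k7(*q),z)[:2]-bay; print(z,q,d@ax,d@n)
```

```text
[[246 250 212 144 184 248 249 248 249 250 212 142 150 176 176 150]
 [246 249 206 146 159 249 249 248 249 249 212 142 143 177 182 165]
 [246 249 208 193 202 250 249 249 249 250 208 143 147 180 183 173]
 [247 249 198 215 199 250 250 249 250 251 199 143 145 176 179 169]
 [248 250 192 211 169 222 233 233 241 243 178 145 144 173 181 153]
 [248 250 191 209 156 172 174 176 196 199 153 167 144 178 177 146]
 [247 250 192 220 162 173 179 157 157 159 157 176 154 176 177 147]
 [248 250 198 248 244 248 245 234 226 207 194 193 160 176 188 151]
 [248 250 193 253 251 252 251 249 248 243 241 244 181 173 230 153]
 [248 250 183 250 250 249 248 248 249 249 249 251 182 177 214 145]
 [249 249 185 248 249 249 248 248 248 248 248 249 176 174 179 141]
 [248 250 185 249 249 247 247 247 248 247 248 249 177 177 176 145]
 [247 250 190 250 248 247 247 247 247 247 248 247 171 178 173 142]
 [247 250 196 250 246 246 247 247 247 247 247 248 165 177 171 144]
 [248 250 211 249 247 247 247 248 247 247 246 248 166 177 173 143]
 [249 249 207 247 248 249 250 248 249 247 246 252 168 177 170 142]
 [249 250 180 208 229 227 22
[... 279 characters left out ...]
61 144 143 166 175 156 141]
 [221 221 200 206 221 220 220 223 222 206 161 145 151 155 149 143]
 [221 222 220 222 224 222 221 220 222 223 202 141 144 142 142 144]
 [221 222 221 223 221 222 222 222 222 222 220 145 146 144 142 143]
 [221 221 222 223 222 222 222 223 221 222 223 162 142 142 147 143]]
z62 [ 0.46844183 -0.21743033  0.062     ] [ 0.46857685 -0.21793763  0.062     ] tri w1 (array([ 0.46550978, -0.21922416,  0.05526121]), np.float64(0.0011984569481404857))
rel bay -0.08085974695837819 0.00031934167048905046
0.048 (413, 360) -0.04046880006606243 1.9491352777772225e-05
0.042 (412, 346) -0.03733408038003585 0.00033099275817306817
0.042 (412, 113) 0.03711907029884037 0.0005004196792645649
```

The seated battery spans −37.3 to +37.1 mm about the bay centre, so it is centred. The tab is at (0.4685, −0.2175), 81 mm behind, which is consistent with the 40.5 mm tongue. Next: pinch the tab across its width.

play_rows:
  translation:
    - [-1.6,-0.7,-1]
    - [-1.6,-0.7,-2]
    - [0,0,-2.5]
    - [0,0,-2.5]
    - [0,0,-1.2]
    - [0,0,0]
    - [0,0,0]
  spin: [0,0,0,0,0,0,0]

```text
t: 12.45
tcp_pos: [0.4696, -0.2185, 0.0503]
tool_rot: [3.09, 0.566, 0.001]
wrist_force: [-0.4, 0.5, 0.3]
gripper_width: 0.0442
finger_force: 0.0
```

play_rows:
  translation:
    - [0,0,0]
    - [0,0,0]
    - [0,0,0]
    - [0,0,0]
    - [0,0,0]
    - [0,0,0]
  spin: [0,0,0,0,0,0]
  claw: 0

```text
t: 13.2
tcp_pos: [0.4694, -0.2176, 0.0502]
tool_rot: [-3.089, -0.567, -0.0]
wrist_force: [-1.5, 2.6, 4.9]
gripper_width: 0.0238
finger_force: 30.0
```

play_rows:
  translation:
    - [0.24,0.09,0]
    - [0.23,0.09,0]
    - [0.23,0.09,0]
    - [0.24,0.09,0]
    - [0.23,0.09,0]
    - [0.14,0.05,0]
    - [0,0,0]
    - [0,0,0]
  spin: [0,0,0,0,0,0,0,0]

```text
t: 14.2
tcp_pos: [0.4824, -0.2127, 0.0502]
tool_rot: [-3.089, -0.567, 0.0]
wrist_force: [-1.5, 1.9, 5.9]
gripper_width: 0.0235
finger_force: 30.0
```

play_rows:
  translation:
    - [0.09,0.04,0]
    - [0.1,0.03,0]
    - [0,0,0]
    - [0,0,0]
  spin: [0,0,0,0]

```text
t: 14.7
tcp_pos: [0.4842, -0.212, 0.0502]
tool_rot: [-3.089, -0.567, 0.001]
wrist_force: [-1.8, 2.4, 6.1]
gripper_width: 0.0233
finger_force: 30.0
```

play_rows:
  translation:
    - [0.09,0.03,0]
    - [0,0,0]
    - [0,0,0]
  spin: [0,0,0]

```text
t: 15.08
tcp_pos: [0.485, -0.2116, 0.0502]
tool_rot: [-3.089, -0.567, 0.001]
wrist_force: [-2.5, 2.0, 5.9]
gripper_width: 0.0237
finger_force: 30.0
```

play_rows:
  translation:
    - [0.09,0.04,0]
    - [0,0,0]
    - [0,0,0]
  spin: [0,0,0]

```text
t: 15.45
tcp_pos: [0.4854, -0.2116, 0.0502]
tool_rot: [-3.089, -0.567, 0.002]
wrist_force: [-3.2, 2.3, 7.7]
gripper_width: 0.0233
finger_force: 30.0
```

play_rows:
  translation:
    - [0.09,0.04,0]
    - [0.09,0.03,0]
    - [0,0,0]
    - [0,0,0]
  spin: [0,0,0,0]

```text
t: 15.95
tcp_pos: [0.4855, -0.2115, 0.0501]
tool_rot: [-3.09, -0.565, 0.007]
wrist_force: [-8.6, 0.6, 11.5]
gripper_width: 0.0231
finger_force: 30.0
```

play_rows:
  translation:
    - [0,0,0]
    - [0,0,0]
    - [0,0,0]
    - [0,0,0]
    - [0,0,0]
  spin: [0,0,0,0,0]
  claw: 0.5

```text
t: 16.58
tcp_pos: [0.488, -0.2112, 0.0497]
tool_rot: [3.09, 0.567, 0.0]
wrist_force: [-0.3, 0.3, -0.1]
gripper_width: 0.0438
finger_force: 0.0
```

play_rows:
  translation:
    - [0,0,2]
    - [0,0,4]
    - [0,0,4]
    - [0,0,2]
    - [0,0,0]
    - [0,0,0]
    - [0,0,0]
  spin: [0,0,0,0,0,0,0]

```text
t: 17.45
tcp_pos: [0.4871, -0.2109, 0.1685]
tool_rot: [-3.089, -0.567, 0.003]
wrist_force: [-0.7, 0.5, -0.0]
gripper_width: 0.0441
finger_force: 0.0
```

Run:
```python
from h import *
import pickle
o=env.get_obs(); print(o['t'],o['tcp_pos'],o['wrist_force'],o['gripper_width'])
c=cam('wrist'); pickle.dump(c,open('w8.pkl','wb'))
t=cam('top')
a=cv2.resize(c['frame'][50:275,130:370,::-1],(480,450),interpolation=cv2.INTER_CUBIC)
b=cv2.resize(t['frame'][90:270,100:400,::-1],(320,192)); p=np.zeros((450,320,3),np.uint8); p[:192]=b
cv2.imwrite('pics/w8.png',np.hstack([a,p]))
```

```text
17.45 [ 0.48712351 -0.21087918  0.16847239] [-0.6861486   0.46807672 -0.0187648 ] 0.04411604998831963
```

View pics/w8.png

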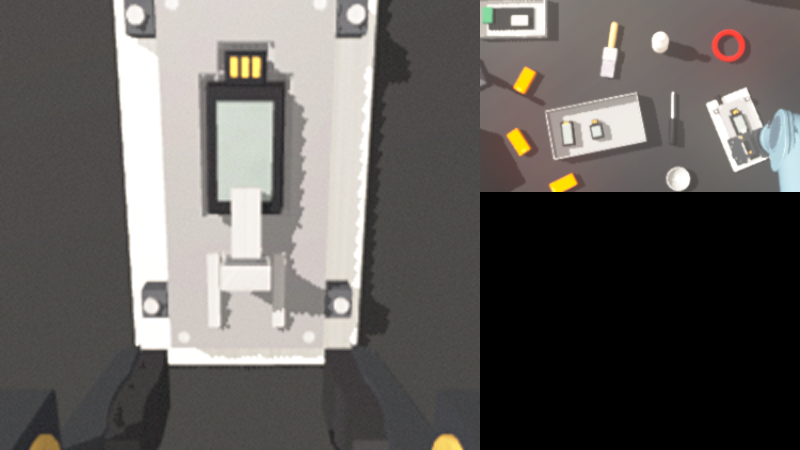

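The tongue now lies over the battery's plain end (tip at (246,188), battery edge at (246,213)), and both other batteries are still in the bin. Check the overlap against 12 mm.

Run:
```python
from h import *
import pickle
c=pickle.load(open('w8.pkl','rb')); k=lambda x,y:(130+(x+.5)/2-.5,50+(y+.5)/2-.5)
bay=np.array([.5376,-.1915])+7e-3*np.array([.935,.355]); a=np.radians(20.8); ax=np.array([np.cos(a),np.sin(a)]); n=np.array([-ax[1],ax[0]])
for q,z in(((246,188),.048),((246,213),.042),((246,53),.042),((245,278),.062)):
    d=onz(c,k(*q),z)[:2]-bay; print(q,np.round([d@ax*1000,d@n*1000],1))
```

```text
(246, 188) [-24.3  -0.1]
(246, 213) [-37.3  -0.1]
(246, 53) [35.6 -0.1]
(245, 278) [-64.3   0.4]
```

The overlap is about 13 mm against 12 mm expected, and the catch stopped hard, so it is fully home. Handing in.

```bash
python3 -c "
from workcell import env
print(env.sign_off())"
```

```text
the job is handed in; nothing more can be done
None
```

The stepped battery is seated flat in the bay, nose in the narrow end, with the catch slid home against its stop; the job was handed in at about 17.5 s, with the other two batteries still in the bin.

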